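Open the hold-down arm over the circuit board

ROBOT

A 6-joint arm with a two-finger parallel gripper is mounted at the origin on the work surface. World frame = base frame: x ahead of the robot, y to its left, z up, the work surface at z = 0. Lengths are in mm, angles in rad, forces in N, time in s.
With the tool pointing down it reaches from about 400 to 925 mm from the base axis. Payload 12.5 kg.
Tool frame: the origin (TCP) lies midway between the tips of the shut fingers; the grasp point (between the pads) lies 19 mm behind it; z points along the fingers, y is the line along which they close (so a half turn about z gives the same grasp; the last joint's range is limited). The gripper opens to 95 mm and grips with 3 to 60 N. Pads are 20 mm wide; open, the fingers measure 119 mm over their backs; the gripper's body (75 mm by 180 mm) begins 59 mm behind the grasp point.
Start: joints at [1.031, 0.491, 1.559, -0, 1.092, -0.106], TCP at [262.687, 567.135, 214.661] pointing down, gripper open.
Joint ranges: [-3.1, 3.1], [-0.84, 2.19], [0.05, 2.79], [-1.13, 4.28], [0.06, 2.93], [-2.69, 2.69]. Speed limits (rad/s): [2.22, 2.22, 2.79, 3.14, 3.14, 3.14].

INTERFACE

Orientations are given as [roll, pitch, yaw] about the fixed x, y, z axes, in that order (R = Rz(yaw) Ry(pitch) Rx(roll)).
In Python, from cell import * gives the robot as it stands.
- The arm moves only by the tool servo_tool, never from a script. Its argument "moves" is one flat list of numbers, 5 for each row, row after row: the shift along the world's x, y, z as a fraction of full scale, then the turn about the world's z as a fraction of full scale, then the opening, from 0 (shut) to 1 (fully open). A call has 1 to 12 rows; each row is the pose to reach, as a shift and turn from the pose commanded when the call began, turning the shorter way round; what a row does not reach only later rows make up. Full scale, the value 1, is 400 mm for a shift and 180 degrees for a turn. A row lasts 1/12 s, in which the tool goes at most 41.7 mm and 7.16 degrees, less where a joint would pass 70% of its speed; a pose out of reach is approached as far as the arm can. A call with a number of a shift or a turn outside -1 to 1 is refused whole. A call with a gripper value outside its range is refused whole. The fingers move at their own pace and stop on an object; the grip force is fixed at half the most. Time passes only in rows, so rows that repeat a pose let the fingers close. It gives the time, the measured TCP pose, the force, the opening and the grip force at its end, in the units of the state.
- state(): the state, without advancing time (a new reading comes with each control period).
- read_camera(name): name is "side" or "top" or "wrist"; returns (picture, depth): 384x512x3 uint8, blue, green, red; 384x512 float32, mm along the optical axis (not along the pixel's ray), 0 where there is no reading.
- get_calibration(name): a dict with "K" (3x3 intrinsics, pixels), "k1" (the pictures are not rectified: a ray, as slopes to the right and down, at radius r is drawn at 1 + k1 r^2 times it, then the intrinsics apply), "R" (3x3) and "t" (3): a world point X has camera coordinates R X + t. Camera axes: x right, y down, z forward; pixel columns grow to the right and rows downward; lengths in mm; the calibration is good to about 2 mm. A picture is of the moment at which its call begins: read the wrist's pose just before it. get_calibration takes no time and is no camera call; for the wrist camera it gives the pose at the moment of the call.
- job_done(): hands the job in; it is judged then, once.
The state is a dict: "t": time; "joints": joint angles; "qvel": joint speeds; "tau": joint torques, N m; "eef_pos": TCP position; "tcp_rot": TCP orientation; "ft_force": force on the tool from outside, world axes, zero at the start; "moment": the same for the moment, N m; "opening": opening from 0.0 (shut) to 1.0 (fully open); "grip_force": force on a finger pad.
Only numpy, scipy, OpenCV 4.12 (cv2) and the standard library are available. Lean on these libraries where they do the work, as an engineer would, in place of code of your own. Each camera call takes 0.05 s, during which the arm holds its last target. There are 200 camera calls.

TASK

Two identical board holders stand on the electronics bench, each with a counterweighted hold-down arm lying shut; only one of them has a circuit board in it. Take that holder's arm by the cross-bar at its front end and lift it, without flinging it, up past its balance point until it rests fully open by itself. Leave the empty holder's arm shut and the board lying in its nest.

Things in the scene. Friction and masses are not known exactly. Their poses are not given: they have to be found in the camera images.
- loaded_handle (a point): Centre of the black cross-bar (diameter 18 mm, length 46 mm) on the front end of the loaded holder's arm; 90 mm above the bench when shut, free below and beside. Pinched by its two ends from above, it turns between the pads as the arm rises, so the tool need not tilt. Axes: y along the bar; x along the beam, from bar to hinge (165 mm away), level when shut, within 25 deg of world +x; z up.
- loaded_arm (a joint): Angle (rad) of the arm of the holder with the board: 0 shut (beam level), grows as the bar goes up and back about the level hinge, 90 mm above the bench; stop at 1.6 (beam upright). About 1 N at the bar lifts it. Balance is near 0.7 rad: below, it falls shut; beyond, it swings slowly (damped) to the stop and stays. Beam 14 mm wide; counterweight behind the hinge, top 148 mm high when shut.
- empty_arm (a joint): Angle (rad) of the arm of the other, identical holder, whose black nest is empty: 0 shut. The two holders stand left and right of the robot's x axis, either one on either side. Each has an aluminium base 190 x 130 x 12 mm, whose front edge is 20 mm behind the bar's centre, a nest 100 x 116 mm, 32 mm high, and hinge cheeks 102 mm high.
- board: Circuit board, 86 x 102 mm, 3 mm thick, ochre with a few small parts up to 8 mm high, lying loose in the nest of the loaded holder under the arm's rubber foot. Origin: centre of its underside, 26 mm above the bench, 80 mm behind the bar's centre; x along the arm's beam, z up.

How it is judged (in metres and radians):
At the end, for the whole second after the job is handed in: The arm of the loaded holder rests open at its stop by itself (above 1.45 rad, at rest), the arm of the empty holder is shut (below 0.15 rad), and the board lies within 15 mm of where it was (value of joint loaded_arm above 1.45 rad and velocity of joint loaded_arm below 0.1 rad/s and value of joint empty_arm below 0.15 rad and distance of board from where it was at the start of the episode below 0.015 m); the robot touches nothing.
It fails at once if the arm of the empty holder is lifted more than 0.25 rad (value of joint empty_arm above 0.25 rad).
It fails at once if the arm is flung open (faster than 6 rad/s) (velocity of joint loaded_arm above 6 rad/s).
It fails at once if the board is knocked out of its nest (moved more than 15 mm) (distance of board from where it was at the start of the episode above 0.015 m).
It also fails if it takes over 35 s, if anything falls off the work surface, if the arm or the gripper's body presses on something with over 40 N, if the wrist force passes 120 N, or if a joint passes its speed limit or range.

## Working session

There is one attempt and no reset: what is moved stays moved. The work goes in short steps, Python scripts to look and compute and a tool call to move; the robot and the scene stay as the last step left them, time stands still between calls to the robot, and variables do not carry over. Pictures are saved under pics/ and viewed, at most 10 in all, crops included, and the job is handed in when it is done.

Besides the shell and the picture viewer there is one more tool, called after "Emit:" as name(argument=value, ...) on one line, values as JSON. servo_tool: Moves the arm, as the interface text tells. Its arguments: {"type":"object","properties":{"moves":{"type":"array"}},"required":["moves"]}

```bash
ls; mkdir -p pics; python3 - <<'E'
from cell import *
import cv2,numpy as np,pickle
d={}
for n in("side","top"):
    p,z=read_camera(n);d[n]=(p,z,get_calibration(n));cv2.imwrite(f"pics/{n}0.png",p)
    print(n,d[n][2])
pickle.dump(d,open("d0.pkl","wb"))
print(state())
E
```

```text
pics
side {'K': array([[431.79154762,   0.        , 256.64831489],
       [  0.        , 431.79154762, 190.05338104],
       [  0.        ,   0.        ,   1.        ]]), 'k1': -0.09488335488770835, 'R': array([[ 0.72284158, -0.6906477 ,  0.02249037],
       [-0.35795384, -0.40208241, -0.84273293],
       [ 0.59107454,  0.60111188, -0.53786188]]), 't': array([-430.93239906,  291.72647585,  485.34984479])}
top {'K': array([[360.647107  ,   0.        , 252.65036444],
       [  0.        , 360.647107  , 200.19889404],
       [  0.        ,   0.        ,   1.        ]]), 'k1': -0.10065388063405722, 'R': array([[-0.01818229, -0.99978514,  0.0099537 ],
       [-0.99644603,  0.01730082, -0.0824378 ],
       [ 0.08224788, -0.01141723, -0.9965465 ]]), 't': array([ -8.30551309, 559.01044686, 794.08338131])}
{'t': 0.1, 'joints': array([ 1.03141691e+00,  4.91482347e-01,  1.55937758e+00,  2.28644005e-06,
        1.09168986e+00, -1.05579792e-01]), 'qvel': array([ 0.00041782, -0.00085733, -0.00328973, -0.00153056,  0.00167928,
        0.00069798]), 'tau': array([ 2.77400330e-03, -6.13621473e+01, -2.58604360e+01,  6.94411620e-02,
        4.70054441e-02, -6.99834413e-05]), 'eef_pos': array([262.56152736, 566.94613655, 214.13446459]), 'tcp_rot': array([-3.14064106e+00, -1.02883380e-04,  2.70779193e+00]), 'ft_force': array([-0.80002974, -0.17705522,  0.37584207]), 'moment': array([0.01734054, 0.03455094, 0.0176861 ]), 'grip_force': 0.0, 'opening': 0.997249438051064}
```

View pics/top0.png

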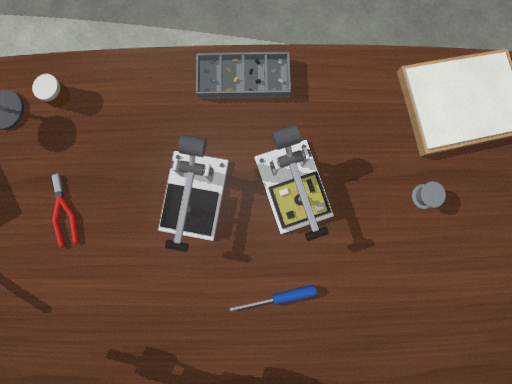

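View pics/side0.png

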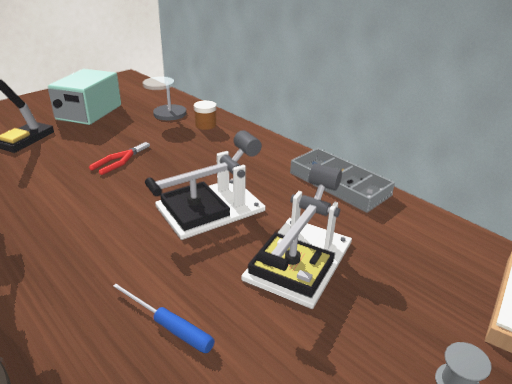

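The top view shows the loaded holder on the right, with its bar near (316,234) and board near (299,199). The empty holder is on the left, with its bar near (177,246). In the side view the loaded bar is near (273,261). Next I'll measure the bar in both views.

```bash
cat > h.py <<'E'
import numpy as np,cv2
def ray(c,uv):
    K=c['K'];d=np.array([[c['k1'],0,0,0,0]],float).ravel()
    n=cv2.undistortPoints(np.array(uv,float).reshape(-1,1,2),K,d).reshape(-1,2)
    D=np.c_[n,np.ones(len(n))]@c['R']
    return -c['R'].T@c['t'],D
def cloud(z,c):
    v,u=np.nonzero(z>0);o,D=ray(c,np.c_[u,v]);P=np.zeros(z.shape+(3,));P[v,u]=o+D*z[v,u][:,None];return P
def onplane(c,uv,h):
    o,D=ray(c,uv);return o+D*((h-o[2])/D[:,2])[:,None]
def tri(c1,a,c2,b):
    o1,d1=ray(c1,a);o2,d2=ray(c2,b);d1=d1[0];d2=d2[0]
    s=np.linalg.lstsq(np.c_[d1,-d2],o2-o1,rcond=None)[0]
    p,q=o1+s[0]*d1,o2+s[1]*d2;return (p+q)/2,np.linalg.norm(p-q)
E
python3 - <<'E'
from h import *;import pickle
d=pickle.load(open("d0.pkl","rb"));cs={}
for n,(x0,y0,x1,y1) in dict(top=(295,215,340,250),side=(250,245,295,278)).items():
    p,z,c=d[n];P=cloud(z,c)
    hsv=cv2.cvtColor(p,cv2.COLOR_BGR2HSV)
    m=((p.max(2)<50)&(P[...,2]>72)&(P[...,2]<112)).astype(np.uint8)
    w=np.zeros_like(m);w[y0:y1,x0:x1]=m[y0:y1,x0:x1]
    N,l,s,ce=cv2.connectedComponentsWithStats(w)
    i=1+s[1:,4].argmax();w=(l==i);print(n,s[1:],ce[1:])
    r=cv2.minAreaRect(np.argwhere(w)[:,::-1].astype(np.float32));print(r,'cloud med',np.median(P[w],0))
    cs[n]=(c,r);b=onplane(c,cv2.boxPoints(r),92);print(b.round(1))
    e=[np.linalg.norm(b[0]-b[1]),np.linalg.norm(b[1]-b[2])];print(e)
    pp,_=np.linalg.eigh(np.cov(onplane(c,np.argwhere(w)[:,::-1],92)[:,:2].T));print(_[:,1],np.degrees(np.arctan2(_[1,1],_[0,1])))
    big=cv2.resize(p[y0-40:y1+40,x0-40:x1+40],None,fx=4,fy=4)
    k=cv2.resize(w[y0-40:y1+40,x0-40:x1+40].astype(np.uint8),None,fx=4,fy=4)
    cv2.drawContours(big,cv2.findContours(k,0,2)[0],-1,(0,0,255),1);cv2.imwrite(f'pics/{n}1.png',big)
print(tri(cs['top'][0],cs['top'][1][0],cs['side'][0],cs['side'][1][0]))
# beam and hinge direction: top view beam points
p,z,c=d['top'];P=cloud(z,c)
hsv=cv2.cvtColor(p,cv2.COLOR_BGR2HSV)
m=np.zeros(z.shape,bool);m[165:228,285:320]=1
m&=(P[...,2]>78)&(P[...,2]<108)&(p.max(2)>90)
q=P[m];f=cv2.fitLine(q[:,:2].astype(np.float32),cv2.DIST_HUBER,0,.01,.01).ravel();print('beam',m.sum(),np.degrees(np.arctan2(f[1],f[0])),f,np.median(q[:,2]))
E
cd pics; python3 -c "
import cv2,numpy as np
a=cv2.imread('top1.png');b=cv2.imread('side1.png');h=max(a.shape[0],b.shape[0])
f=lambda i:cv2.copyMakeBorder(i,0,h-i.shape[0],0,0,0)
i=np.hstack([f(a),f(b)]);s=min(1,800/i.shape[1]);cv2.imwrite('m1.png',cv2.resize(i,None,fx=s,fy=s))"
```

```text
top [[305 227  23  13 138]] [[316.98550725 233.12318841]]
((316.1999816894531, 233.10000610351562), (7.273237705230713, 21.819713592529297), 71.56504821777344) cloud med [ 482.60712585 -149.90691679   98.000014  ]
[[ 483.  -123.8   92. ]
 [ 496.3 -167.5   92. ]
 [ 481.9 -171.8   92. ]
 [ 468.7 -128.2   92. ]]
[np.float64(45.6343435664703), np.float64(15.034849792290041)]
[-0.29638431  0.95506876] 107.24056496332646
side [[263 250   1   1   1]
 [256 253  33  17 254]
 [270 254   1   1   1]
 [272 255   1   1   1]] [[263.         250.        ]
 [272.46456693 261.28346457]
 [270.         254.        ]
 [272.         255.        ]]
((271.6352844238281, 261.1411437988281), (32.756492614746094, 10.84652042388916), 12.52880859375) cloud med [ 476.97729055 -154.91954427   94.37501356]
[[ 457.8 -137.3   92. ]
 [ 476.4 -122.7   92. ]
 [ 500.2 -165.8   92. ]
 [ 481.2 -178.8   92. ]]
[np.float64(23.691795055928708), np.float64(49.198144471518646)]
[-0.37524045  0.92692751] 112.03917483808593
(array([ 482.30916715, -148.43670694,   87.97133979]), np.float64(0.2724561795179814))
beam 490 18.299408 [ 9.4942874e-01  3.1398267e-01  5.5966864e+02 -1.2211410e+02] 95.75214806352466
```

View pics/m1.png

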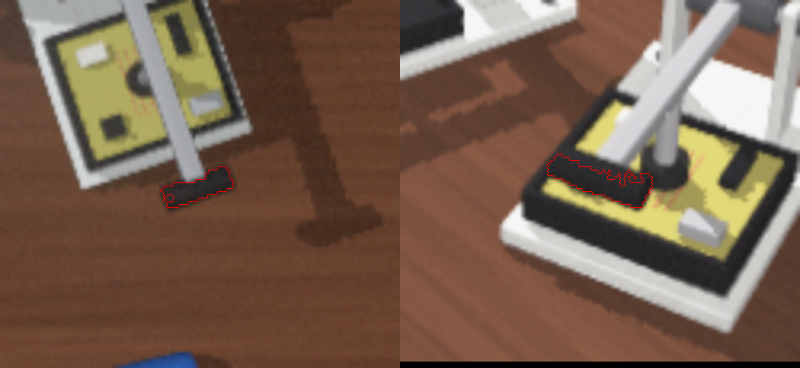

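The masks agree. The bar centre is about (482, −148.5, 88–90) and the beam yaw is about 17.8°. Height, bar length (46 mm) and skew (0.3 mm) all check out. I'm moving to above the bar, turning the tool by −137° in two halves.

Emit:
servo_tool(moves=[0.5, -0.875, 0.05, -0.38, 1, 0.5, -0.875, 0.05, -0.38, 1, 0.5, -0.875, 0.05, -0.38, 1, 0.5, -0.875, 0.05, -0.38, 1, 0.5, -0.875, 0.05, -0.38, 1, 0.5, -0.875, 0.05, -0.38, 1, 0.5, -0.875, 0.05, -0.38, 1, 0.5, -0.875, 0.05, -0.38, 1, 0.5, -0.875, 0.05, -0.38, 1, 0.5, -0.875, 0.05, -0.38, 1, 0.5, -0.875, 0.05, -0.38, 1, 0.5, -0.875, 0.05, -0.38, 1])

```text
t: 1.1
eef_pos: [463.1, 216.0, 234.5]
tcp_rot: [-3.141, 0.0, 1.512]
ft_force: [0.0, -0.6, -0.1]
opening: 1.002
grip_force: 0.0
```

Emit:
servo_tool(moves=[0.0475, -0.911, -0.05, -0.383, 1, 0.0475, -0.911, -0.05, -0.383, 1, 0.0475, -0.911, -0.05, -0.383, 1, 0.0475, -0.911, -0.05, -0.383, 1, 0.0475, -0.911, -0.05, -0.383, 1, 0.0475, -0.911, -0.05, -0.383, 1, 0.0475, -0.911, -0.05, -0.383, 1, 0.0475, -0.911, -0.05, -0.383, 1, 0.0475, -0.911, -0.05, -0.383, 1, 0.0475, -0.911, -0.05, -0.383, 1, 0.0475, -0.911, -0.05, -0.383, 1, 0.0475, -0.911, -0.05, -0.383, 1])

```text
t: 2.1
eef_pos: [481.6, -146.2, 214.4]
tcp_rot: [-3.141, 0.0, 0.315]
ft_force: [0.4, -0.2, -0.5]
opening: 1.0
grip_force: 0.0
```

```bash
python3 - <<'E'
from cell import *
from h import *
c=get_calibration("wrist");s=state();p,z=read_camera("wrist");P=cloud(z,c)
print(s['t'],s['eef_pos'],np.degrees(s['tcp_rot']),s['joints'])
cv2.imwrite("pics/w0.png",p)
import pickle;pickle.dump((p,z,c),open("w0.pkl","wb"))
m=((p.max(2)<50)&(P[...,2]>75)&(P[...,2]<112)&(abs(P[...,0]-482)<40)&(abs(P[...,1]+148)<40)).astype(np.uint8)
N,l,st,ce=cv2.connectedComponentsWithStats(m);print(st[1:][st[1:,4]>50])
w=l==1+st[1:,4].argmax();r=cv2.minAreaRect(np.argwhere(w)[:,::-1].astype(np.float32));print(r,np.median(P[w],0),onplane(c,cv2.boxPoints(r),95).round(1),onplane(c,[r[0]],95))
E
```

```text
2.1 [ 481.62252711 -146.15125653  214.40879018] [-1.79961734e+02  2.79403935e-02  1.80484178e+01] [-4.26023922e-01  3.19374836e-01  1.85114177e+00  1.98010046e-04
  9.71886670e-01  8.29656560e-01]
[[235 175  47  18 478]]
((258.0, 183.5), (17.0, 46.0), 90.0) [ 483.92075026 -149.14510805   97.68613256] [[ 485.6 -124.3   95. ]
 [ 499.5 -166.7   95. ]
 [ 483.4 -172.3   95. ]
 [ 469.4 -129.4   95. ]] [[ 484.52403699 -148.16883708   95.        ]]
```

View pics/w0.png

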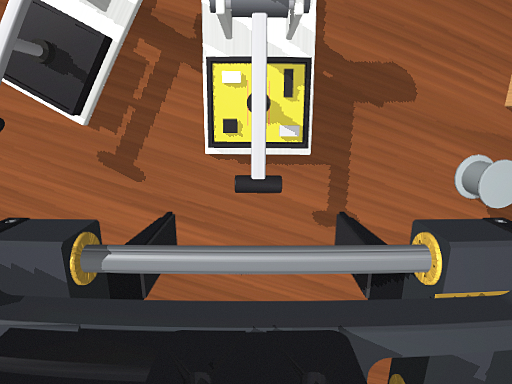

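The wrist view shows the bar centred at (258,183), square to the fingers, with clear space on both sides. I'm descending to grasp height.

Emit:
servo_tool(moves=[0.003, 0, -0.08, 0, 1, 0.003, 0, -0.16, 0, 1, 0.003, 0, -0.23, 0, 1, 0.003, 0, -0.29, 0, 1, 0.003, 0, -0.33, 0, 1, 0.003, 0, -0.35, 0, 1, 0.003, 0, -0.36, 0, 1, 0.003, 0, -0.36, 0, 1, 0.003, 0, -0.36, 0, 1])

```text
t: 2.9
eef_pos: [483.4, -146.9, 71.4]
tcp_rot: [3.141, -0.001, 0.312]
ft_force: [0.4, 0.3, -0.0]
opening: 0.999
grip_force: 0.0
```

Emit:
servo_tool(moves=[0, 0, 0, 0, 0.6, 0, 0, 0, 0, 0.55, 0, 0, 0, 0, 0.5, 0, 0, 0, 0, 0.4, 0, 0, 0, 0, 0.3, 0, 0, 0, 0, 0.3, 0, 0, 0, 0, 0.3, 0, 0, 0, 0, 0.3, 0, 0, 0, 0, 0.3, 0, 0, 0, 0, 0.3, 0, 0, 0, 0, 0.3])

```text
t: 3.82
eef_pos: [483.2, -148.0, 70.7]
tcp_rot: [3.14, -0.0, 0.31]
ft_force: [-0.7, -6.8, -1.4]
opening: 0.481
grip_force: 30.0
```

The bar is gripped: opening 0.481 is about 46 mm, at 30 N. I'm lifting it slowly along the arc to 0.72 rad.

Emit:
servo_tool(moves=[0.001, 0, 0.025, 0, 0.3, 0.003, 0.001, 0.049, 0, 0.3, 0.006, 0.002, 0.074, 0, 0.3, 0.011, 0.004, 0.098, 0, 0.3, 0.018, 0.006, 0.122, 0, 0.3, 0.025, 0.008, 0.145, 0, 0.3, 0.034, 0.011, 0.168, 0, 0.3, 0.044, 0.014, 0.19, 0, 0.3, 0.056, 0.018, 0.212, 0, 0.3, 0.069, 0.022, 0.233, 0, 0.3, 0.082, 0.026, 0.253, 0, 0.3, 0.098, 0.031, 0.272, 0, 0.3])

```text
t: 4.82
eef_pos: [522.6, -135.5, 179.8]
tcp_rot: [3.14, -0.0, 0.311]
ft_force: [3.1, -6.0, -3.6]
opening: 0.482
grip_force: 30.0
```

Emit:
servo_tool(moves=[0.016, 0.005, 0.018, 0, 0.3, 0.033, 0.011, 0.035, 0, 0.3, 0.051, 0.016, 0.051, 0, 0.3, 0.07, 0.022, 0.066, 0, 0.3, 0.09, 0.029, 0.08, 0, 0.3, 0.11, 0.035, 0.092, 0, 0.3, 0.131, 0.042, 0.103, 0, 0.3, 0.153, 0.049, 0.112, 0, 0.3, 0.175, 0.056, 0.121, 0, 0.3, 0.198, 0.064, 0.128, 0, 0.3, 0.213, 0.068, 0.131, 0, 0.3, 0.213, 0.068, 0.131, 0, 0.3])

```text
t: 5.82
eef_pos: [608.4, -108.1, 232.5]
tcp_rot: [3.14, -0.001, 0.311]
ft_force: [1.0, -6.3, 5.7]
opening: 0.481
grip_force: 30.0
```

```bash
python3 - <<'E'
from cell import *
import cv2
print(state()['eef_pos'],state()['ft_force'])
p,_=read_camera("side");cv2.imwrite("pics/s2.png",p)
E
```

```text
[ 608.43099231 -108.11779149  232.53058885] [ 1.01084757 -6.33515944  5.72144806]
```

View pics/s2.png

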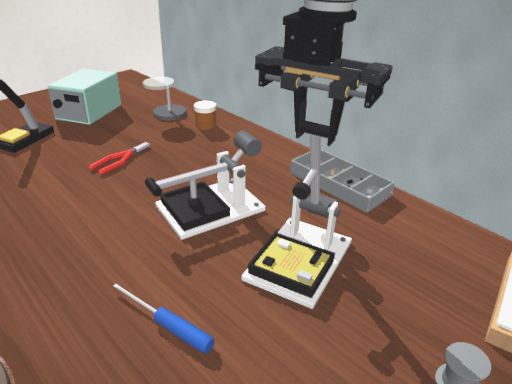

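The side view shows the loaded arm nearly upright in the gripper at about (315,130). The board is still in its nest at (290,263), and the empty arm is shut. I'm releasing the bar and letting it swing to the stop between the open fingers, then retreating upward.

Emit:
servo_tool(moves=[0, 0, 0, 0, 0.55, 0, 0, 0, 0, 0.7, 0, 0, 0, 0, 1, 0, 0, 0, 0, 1, 0, 0, 0, 0, 1, 0, 0, 0, 0, 1, 0, 0, 0, 0, 1, 0, 0, 0, 0, 1, 0, 0, 0, 0, 1, 0, 0, 0, 0, 1, 0, 0, 0, 0, 1, 0, 0, 0, 0, 1])

```text
t: 6.87
eef_pos: [607.3, -107.7, 231.9]
tcp_rot: [3.142, 0.0, 0.311]
ft_force: [-0.3, 0.3, 0.8]
opening: 1.0
grip_force: 0.0
```

Emit:
servo_tool(moves=[0, 0, 0.03, 0, 1, 0, 0, 0.07, 0, 1, 0, 0, 0.12, 0, 1, 0, 0, 0.18, 0, 1, 0, 0, 0.24, 0, 1, 0, 0, 0.3, 0, 1, 0, 0, 0.3, 0, 1, 0, 0, 0.3, 0, 1, 0, 0, 0.3, 0, 1, 0, 0, 0.3, 0, 1, 0, 0, 0.3, 0, 1, 0, 0, 0.3, 0, 1])

```text
t: 7.87
eef_pos: [607.2, -107.6, 351.1]
tcp_rot: [-3.141, 0.001, 0.311]
ft_force: [0.2, -0.1, 0.8]
opening: 0.997
grip_force: 0.0
```

```bash
python3 - <<'E'
from cell import *
from h import *
for k in range(2):
    p,z=read_camera("side");c=get_calibration("side");P=cloud(z,c)
    m=(p.max(2)<60)&(P[...,2]>225)&(P[...,2]<280)&(abs(P[...,0]-635)<60)&(abs(P[...,1]+98)<50)
    print(m.sum(),np.median(P[m],0) if m.any() else 0,state()['t'],state()['eef_pos'])
cv2.imwrite("pics/s3.png",p)
E
```

```text
306 [ 638.97842267 -101.33020307  258.49860565] 7.9167 [ 607.21960676 -107.68139666  351.22510891]
306 [ 638.91418474 -100.91679415  258.41660544] 7.9667 [ 607.25569196 -107.65813732  351.38684664]
```

View pics/s3.png

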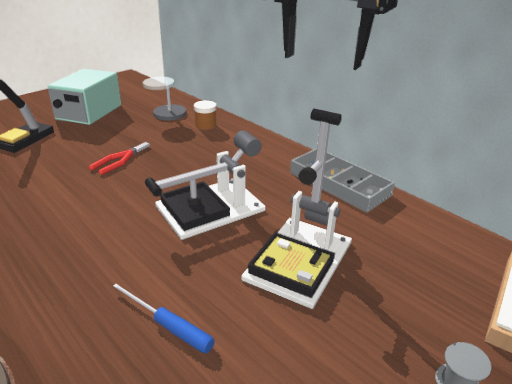

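The arm stands upright with its bar at (325,117) and the same reading in two frames. The fingers are clear, the board is in its nest and the empty arm is shut.

```bash
python3 -c "
from cell import *
print(job_done())"
```

```text
the job is handed in; nothing more can be done
None
```

The job is handed in (no verdict came back): in the last pictures the loaded holder's arm rests upright by itself, the board is in its nest, the empty holder's arm is shut, and the gripper is clear, about 8 s into the 35 s limit.

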